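Hold out a kitchen scale's sprung display

ROBOT

A 6-joint arm with a two-finger parallel gripper is mounted at the origin on the work surface. World frame = base frame: x ahead of the robot, y to its left, z up, the work surface at z = 0. Lengths are in m, angles in degrees, forces in N, time in s.
With the tool pointing down it reaches from about 0.375 to 0.9 m from the base axis. Payload 3.1 kg.
Tool frame: the origin (TCP) lies on the centre line of the jaws, within the pads' length; the fingertips stand 8 mm ahead of it and the grasp point (between the pads) lies 11 mm behind it; z points along the fingers, y is the line along which they close (so a half turn about z gives the same grasp; the last joint's range is limited). The gripper opens to 87 mm and grips with 3 to 60 N. Pads are 19 mm wide; open, the fingers measure 117 mm over their backs; the gripper's body (75 mm by 190 mm) begins 51 mm behind the grasp point.
Start: joints at [-83.337, 30.224, 82.088, -0, 67.689, -10.227], TCP at [0.182, -0.598, 0.231] pointing down, gripper open.
Joint ranges: [-176.69, 176.69], [-43.24, 126.21], [12.49, 139.97], [-82, 262], [0, 151.66], [-163.58, 163.58]. Speed limits (degrees/s): [159.86, 159.86, 180, 180, 180, 180].

INTERFACE

Orientations are given as a 3x3 rotation matrix whose columns are the frame's x, y, z axes.
In Python, from rig import * gives the robot as it stands.
- The arm moves only by the tool step_arm, never from a script. Its argument "targets" is a list of rows, each a list of 5 numbers: the opening, from -1 (shut) to 1 (fully open), then the shift along the world's x, y, z normalised to -1 to 1, where 1 is 0.25 m, then the turn about the world's z normalised to -1 to 1, where 1 is 180 degrees. In form: [[fingers, x, y, z, turn], ...]. A call has 1 to 20 rows; each row is the pose to reach, as a shift and turn from the pose commanded when the call began, turning the shorter way round; what a row does not reach only later rows make up. A row lasts 1/10 s, in which the tool goes at most 50 mm and 8.59 degrees, less where a joint would pass 70% of its speed; a pose out of reach is approached as far as the arm can. A call with a number of a shift or a turn outside -1 to 1 is refused whole. A call with a gripper value outside its range is refused whole. The fingers move at their own pace and stop on an object; the grip force is fixed at half the most. Time passes only in rows, so rows that repeat a pose let the fingers close. It gives the time, the measured TCP pose, the force, the opening and the grip force at its end, in the units of the state.
- read_state(): the state, without advancing time (a new reading comes with each control period).
- capture(name): name is "scene" or "top" or "wrist"; returns a dict with "color" (420x560x3 uint8, red, green, blue), "mtx" (3x3 intrinsics, pixels), "k1" (the pictures are not rectified: a ray, as slopes to the right and down, at radius r is drawn at 1 + k1 r^2 times it, then the intrinsics apply), "pose" (4x4, takes a point from camera to world coordinates). Camera axes: x right, y down, z forward; pixel columns grow to the right and rows downward; lengths in m; the calibration is good to about 2 mm. A picture is of the moment at which its call begins. There is no depth.
- hand_in(): hands the job in; it is judged then, once.
The state is a dict: "time_s": time; "joint_positions": joint angles; "qvel": joint speeds; "tau": joint torques, N m; "position": TCP position; "tcp_rot": TCP orientation; "force": force on the tool from outside, world axes, zero at the start; "moment": the same for the moment, N m; "opening": opening from 0.0 (shut) to 1.0 (fully open); "grasp_force": force on a finger pad.
Only numpy, scipy, OpenCV 4.12 (cv2) and the standard library are available. Lean on these libraries where they do the work, as an engineer would, in place of code of your own. Each camera call takes 0.05 s, during which the arm holds its last target. There are 200 camera calls.

TASK

A tart tin on the kitchen scale overhangs the scale's display. With the display still pushed home, press its keys one at a time: power (round, far left), then units (square, beside it), then zero (the long key, far right), leaving the timer key alone; then draw the sprung display out by its tab until the black line across its slide has just come out clear of the front edge of the scale's base. Finish while still holding the tab there against the spring, with the scale and tin left standing where they are and the things around undisturbed.

Things in the scene. Friction and masses are not known exactly. Their poses are not given: they have to be found in the camera images.
- scale: kitchen scale loose on rubber feet, 1.8 kg, and 0.3 kg display. Origin: under the centre of its white base, on the worktop; -x points out of its front (yaw 0: straight at the robot's side), +y to the left seen from the robot. Base 200 (x) by 240 (y) mm, steel platter top 36 mm up. The white display module before it, when home: x -170 to -100, y -120 to 120, z 6 to 26 mm
- display (a joint): how far the display module, with its window, four black keys (left to right: power, units, timer, zero), pull tab and flat slide, is drawn out along the scale's -x (m): 0 home, 0.060 with the slide's line just clear of the base's front edge, 0.085 at its stop. A spring draws it home: 1.4 N at home, 4.7 N at the line
- tab_grip (a point): middle of the neck of the pull tab at the middle of the display's front; moves with the display, when home at x -186, y 0, z 16 mm in the scale's frame. Neck 40 mm wide (y), 20 thick (z 6 to 26), 33 long (x -203 to -170), then a lip 46 wide, 6 long; both sides free. Can be pinched across its width from above
- line_mid (a point): middle of the black line across the display's slide, 5 mm wide (x) and 200 long (y); hidden inside the base when home (x -42.5, z 25 mm in the scale's frame), moves with the display; just clear of the base when this point is 2.5 mm in front of the edge
- base_edge (a point): middle of the front edge of the scale's base, at x -100, y 0, z 25 mm in the scale's frame; the line must just come clear of this edge
- power_top (a point): top of the power key (round, 18 mm across) when up: x -152, y 95, z 31 mm in the scale's frame (display home); moves with the display
- units_top (a point): top of the units key (square, 16 mm) when up: x -152, y 52, z 31 mm in the scale's frame (display home); moves with the display
- timer_top (a point): top of the timer key (narrow bar 8 by 20 mm; not to be pressed) when up: x -152, y -52, z 31 mm in the scale's frame (display home); moves with the display
- zero_top (a point): top of the zero key (long, 16 by 28 mm, the 28 along y) when up: x -152, y -95, z 31 mm in the scale's frame (display home); moves with the display
- key_power (a joint): travel of the power key (m): 0 up, 0.004 fully down; springs back up when let go. Going down takes about 1 N at first, 4 N fully down
- key_units (a joint): travel of the units key (m): 0 up, 0.004 fully down; springs back up when let go. Going down takes about 1 N at first, 4 N fully down
- key_timer (a joint): travel of the timer key (m): 0 up, 0.004 fully down; springs back up when let go. Going down takes about 1 N at first, 4 N fully down
- key_zero (a joint): travel of the zero key (m): 0 up, 0.004 fully down; springs back up when let go. Going down takes about 1 N at first, 4 N fully down
- tart_tin: round fluted steel tart tin, empty, 0.45 kg, 256 mm across at the rim and 28 mm high, standing loose on the platter; its rim hangs over part of the display window. Origin: centre of its underside, z up
- jar: glass storage jar with a wooden lid, 84 mm across, 130 mm high, a bystander. Origin: centre of its underside
- ramekin: small white bowl, 84 mm across, 48 mm high, standing beside the zero-key end of the display, a bystander. Origin: centre of its underside
- mug: blue mug, 82 mm across, 95 mm high, handle to its +y, a bystander. Origin: centre of its underside

How it is judged (in metres and radians):
On the way, in this order (a step that is already met when the one before it is completed fails the run):
1. the power key alone is pressed down, the display home (value of joint key_power above 0.0025 m and value of joint each of key_units, key_timer, key_zero below 0.0015 m and value of joint display below 0.01 m), for 0.05 s.
2. the units key alone is pressed down, the display home (value of joint key_units above 0.0025 m and value of joint each of key_power, key_timer, key_zero below 0.0015 m and value of joint display below 0.01 m), for 0.05 s.
3. the zero key alone is pressed down, the display home (value of joint key_zero above 0.0025 m and value of joint each of key_power, key_units, key_timer below 0.0015 m and value of joint display below 0.01 m), for 0.05 s.
4. the display is drawn out to its line, by the fingers (value of joint display between 0.054 and 0.066 m and contact force between the fingers and display above 1.5 N), for 0.3 s.
At the end, for the whole second after the job is handed in: The display is held out at the line (60 mm, within 6 mm), still, by the fingers' own hold on it (more than 1.5 N) and nothing else; all keys are up; the scale stands flat within 20 mm of where it was, with the tin still on its platter within 25 mm of where it was (all of step 4 and velocity of joint display between -0.01 and 0.01 m/s and value of joint each of key_power, key_units, key_timer, key_zero below 0.0015 m and distance of scale from where it was at the start of the episode below 0.02 m and z of tart_tin in the frame of scale above 0.03 m and distance of tart_tin from where it was at the start of the episode below 0.025 m and angle between scale's own z axis and vertical below 0.03 rad); the arm keeps its last pose, push and grip.
It fails at once if two keys are pressed at once (value of joint each of key_power, key_units above 0.002 m or value of joint each of key_power, key_timer above 0.002 m or value of joint each of key_power, key_zero above 0.002 m or value of joint each of key_units, key_timer above 0.002 m or value of joint each of key_units, key_zero above 0.002 m or value of joint each of key_timer, key_zero above 0.002 m).
It fails at once if the timer key is pressed (value of joint key_timer above 0.0025 m).
It fails at once if the scale is dragged, or the tin shifted or knocked off (not (distance of scale from where it was at the start of the episode below 0.02 m and z of tart_tin in the frame of scale above 0.03 m and distance of tart_tin from where it was at the start of the episode below 0.025 m)).
It fails at once if the jar, ramekin or mug is disturbed (distance of any of jar, ramekin, mug from where it was at the start of the episode above 0.02 m or angle between any of jar, ramekin, mug's own z axis and vertical above 0.2 rad).
It also fails if it takes over 56 s, if anything falls off the work surface, if the arm or the gripper's body presses on something with over 40 N, if the wrist force passes 120 N, or if a joint passes its speed limit or range.

## Working session

There is one attempt and no reset: what is moved stays moved. The work goes in short steps, Python scripts to look and compute and a tool call to move; the robot and the scene stay as the last step left them, time stands still between calls to the robot, and variables do not carry over. Pictures are saved under pics/ and viewed, at most 10 in all, crops included, and the job is handed in when it is done.

Besides the shell and the picture viewer there is one more tool, called after "Request:" by a JSON object that holds its "method" and its "body". step_arm: Moves the arm, as the interface text tells. Scaled input: -1 to 1 covers 0.25 m each way for a shift and 180 degrees each way for a turn. Its arguments: {"type":"object","properties":{"targets":{"type":"array","items":{"type":"array","items":{"type":"number"}}}},"required":["targets"]}

```bash
mkdir -p pics
cat > h.py <<'E'
from rig import *
import numpy as np, cv2
def save(n,f):
    c=capture(n); cv2.imwrite('pics/'+f+'.png',c['color'][:,:,::-1]); np.savez('pics/'+f+'.npz',**{k:c[k] for k in('mtx','k1','pose')}); return c
def ray(c,u,v):
    d=np.array([[[u,v]]],float); k=np.array([float(c['k1']),0,0,0])
    p=cv2.undistortPoints(d,c['mtx'],k)[0,0]; T=c['pose']; return T[:3,3],T[:3,:3]@[p[0],p[1],1]
def atz(c,u,v,z):
    o,d=ray(c,u,v); return o+d*(z-o[2])/d[2]
def proj(c,P):
    T=np.linalg.inv(c['pose']); R=T[:3,:3]
    return cv2.projectPoints(np.array(P,float).reshape(-1,1,3),cv2.Rodrigues(R)[0],T[:3,3],c['mtx'],np.array([float(c['k1']),0,0,0]))[0][:,0]
E
python3 -c "
from h import *
a=save('top','t0');b=save('scene','s0')
cv2.imwrite('pics/both.png',cv2.resize(np.vstack([a['color'],b['color']])[:,:,::-1],None,fx=.71,fy=.71))
print(a['pose'],b['pose'],read_state())"
```

```text
[[ 0.0108364  -0.99564187  0.09262743  0.50833122]
 [-0.99993847 -0.01100946 -0.00135759 -0.00242408]
 [ 0.00237145 -0.09260702 -0.99569991  1.30731657]
 [ 0.          0.          0.          1.        ]] [[ 0.79117662  0.46745788 -0.39436364  1.24858415]
 [ 0.61154533 -0.59708931  0.51913068 -0.83500997]
 [ 0.00720141 -0.6518953  -0.75827479  1.27731189]
 [ 0.          0.          0.          1.        ]] {'time_s': 0.1, 'joint_positions': array([-8.33356854e+01,  3.02737518e+01,  8.21510909e+01, -2.46077152e-04,
        6.76890262e+01, -1.02274761e+01]), 'qvel': array([ 0.05885445, -0.1106379 , -0.08950926,  0.01375381,  0.01621981,
       -0.01622848]), 'tau': array([-6.32397459e-04, -4.40987277e+01, -1.77149963e+01,  6.35157642e-02,
        5.33934846e-02, -5.03965202e-05]), 'position': array([ 0.18155038, -0.5973595 ,  0.22965691]), 'tcp_rot': array([[ 9.56854792e-01,  2.90566433e-01, -2.34586798e-04],
       [ 2.90566318e-01, -9.56852821e-01,  1.97349563e-03],
       [ 3.48966547e-04, -1.95651178e-03, -9.99998025e-01]]), 'force': array([-0.10078927, -0.05051784, -0.34672609]), 'moment': array([ 0.00654739, -0.03362678, -0.0474781 ]), 'grasp_force': 0.0, 'opening': 1.0022165576128803}
```

View pics/t0.png

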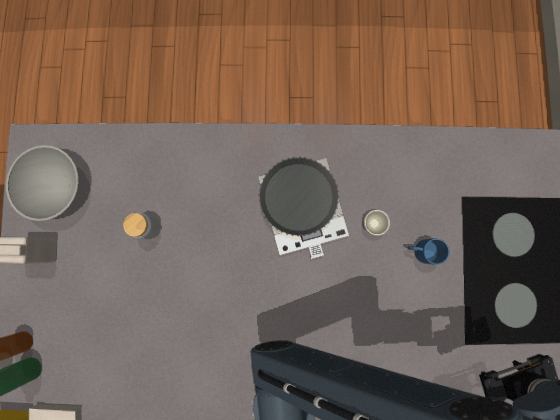

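View pics/s0.png

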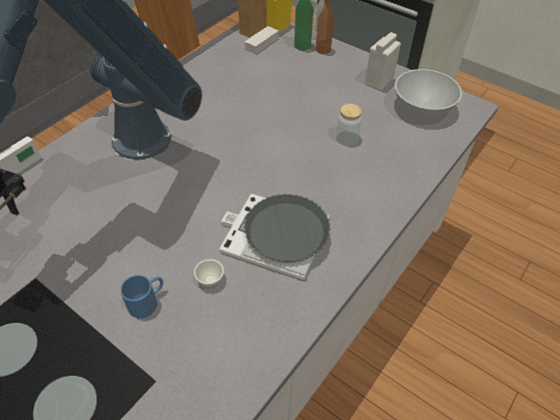

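The top view shows the scale at about (305,205), turned slightly, with the tab at (317,252), the ramekin at (376,222) and the mug at (432,250). The scene view shows the tab at (229,218). I'll enlarge both.

```bash
python3 -c "
import cv2
a=cv2.imread('pics/t0.png')[200:270,250:350];b=cv2.imread('pics/s0.png')[185:285,210:340]
cv2.imwrite('pics/tc.png',cv2.resize(a,None,fx=8,fy=8,interpolation=2));cv2.imwrite('pics/sc.png',cv2.resize(b,None,fx=6,fy=6,interpolation=2))"
```

```text
(no output)
```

View pics/tc.png

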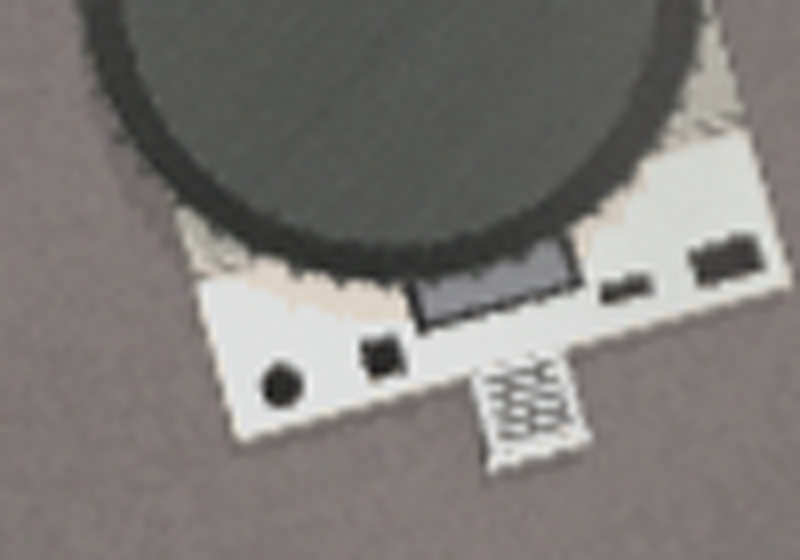

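View pics/sc.png

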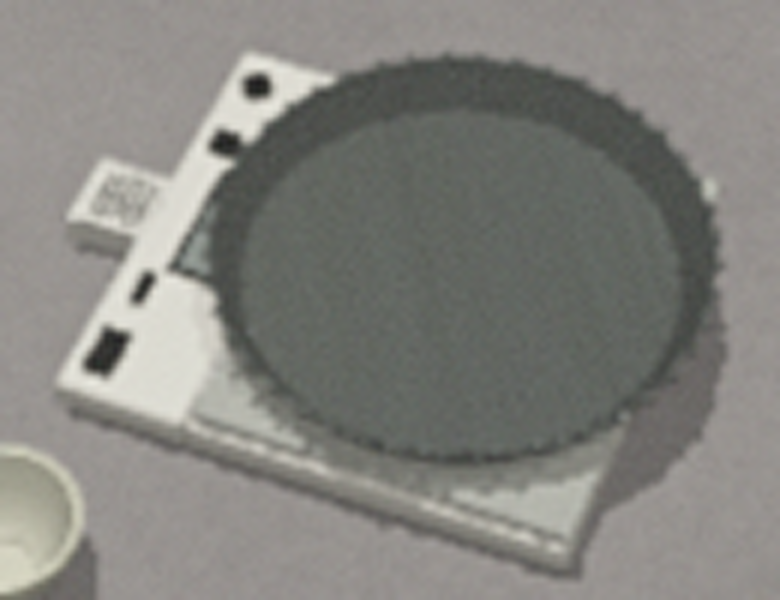

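In the top crop the keys are at power (282,385), units (382,355), timer (626,289) and zero (727,259). In the scene crop they are at (257,86), (226,143), (144,287) and (107,352). Next I fit the scale's pose from both views.

```bash
cat > fit.py <<'E'
from h import *
from scipy.optimize import least_squares
L=np.load; t=dict(L('pics/t0.npz'));s=dict(L('pics/s0.npz'))
M=np.array([[-152,95,31],[-152,52,31],[-152,-52,31],[-152,-95,31],[-170,120,26],[-170,-120,26],[-186,0,16]])/1e3
tp=(np.array([[282,385],[382,355],[626,289],[727,259],[238,443],[790,288]])+.5)/8-.5+[250,200]
sp=(np.array([[257,86],[226,143],[144,287],[107,352]])+.5)/6-.5+[210,185]
def W(p,M=M):
    c,q=np.cos(p[2]),np.sin(p[2]); return M@np.array([[c,-q,0],[q,c,0],[0,0,1]]).T+[p[0],p[1],0]
for use in((1,1),(1,0),(0,1)):
    f=lambda p:np.r_[use[0]*(proj(t,W(p)[:6])-tp).ravel(),use[1]*(proj(s,W(p)[:4])-sp).ravel()]
    r=least_squares(f,[.6,0,.2]); print(r.x,np.degrees(r.x[2]),np.abs(r.fun).max(),np.round(r.fun,1))
    if use==(1,1): print(W(r.x).round(4)); np.save('pose.npy',r.x)
print(atz(t,376,222,.048),atz(t,300,196,.064))
E
python3 fit.py
```

```text
[ 0.69188008 -0.04445924  0.28337451] 16.236163162116775 0.6927474319415978 [-0.3 -0.2 -0.2  0.  -0.2 -0.3 -0.2 -0.1 -0.7 -0.1  0.5 -0.4 -0.2  0.
 -0.4  0.  -0.5  0.2 -0.3 -0. ]
[[ 0.5194  0.0043  0.031 ]
 [ 0.5314 -0.037   0.031 ]
 [ 0.5605 -0.1369  0.031 ]
 [ 0.5725 -0.1782  0.031 ]
 [ 0.4951  0.0232  0.026 ]
 [ 0.5622 -0.2072  0.026 ]
 [ 0.5133 -0.0965  0.016 ]]
[ 0.69136696 -0.04520088  0.28260057] 16.191819761220753 0.6546857771328973 [-0.1 -0.   0.   0.2  0.  -0.1 -0.   0.1 -0.5  0.1  0.7 -0.2 -0.   0.
 -0.   0.  -0.   0.  -0.   0. ]
[ 0.69254909 -0.04354475  0.28366092] 16.252573710578528 0.15612364369036413 [-0.  -0.  -0.  -0.  -0.  -0.  -0.  -0.  -0.  -0.   0.  -0.   0.1 -0.
 -0.1 -0.  -0.1  0.2  0.1 -0.1]
[ 0.60491687 -0.29289393  0.048     ] [ 0.68509649 -0.04401932  0.064     ]
```

Request:
{"method": "step_arm", "body": {"targets": [[-1,0.56,1,0,0],[-1,0.56,1,0,0],[-1,0.56,1,0,0],[-1,0.56,1,0,0],[-1,0.56,1,0,0],[-1,0.56,1,0,0],[-1,0.56,1,0,0]]}}

```text
time_s: 0.8
position: [0.3224, -0.3427, 0.2301]
tcp_rot: [[0.955, 0.295, -0.001], [0.295, -0.955, 0.004], [0.0, -0.005, -1.0]]
force: [-0.2, 0.1, 0.7]
opening: 0.444
grasp_force: 0.0
```

Request:
{"method": "step_arm", "body": {"targets": [[-1,0.56,1,0,0],[-1,0.56,1,0,0],[-1,0.56,1,0,0],[-1,0.56,1,0,0],[-1,0.56,1,0,0],[-1,0.56,1,0,0],[-1,0.56,1,0,0]]}}

```text
time_s: 1.5
position: [0.4633, -0.0953, 0.2305]
tcp_rot: [[0.955, 0.296, 0.001], [0.296, -0.955, 0.001], [0.001, -0.0, -1.0]]
force: [0.2, 0.2, -0.8]
opening: 0.006
grasp_force: 0.0
```

Request:
{"method": "step_arm", "body": {"targets": [[-1,0.228,0.408,0,0],[-1,0.228,0.408,0,0],[-1,0.228,0.408,0,0],[-1,0.228,0.408,-0.2,0],[-1,0.228,0.408,-0.4,0],[-1,0.228,0.408,-0.6,0],[-1,0.228,0.408,-0.6,0],[-1,0.228,0.408,-0.6,0],[-1,0.228,0.408,-0.6,0],[-1,0.228,0.408,-0.6,0]]}}

```text
time_s: 2.5
position: [0.5209, 0.0031, 0.0839]
tcp_rot: [[0.957, 0.29, 0.007], [0.29, -0.957, -0.002], [0.006, 0.004, -1.0]]
force: [-0.3, 0.1, -0.3]
opening: 0.004
grasp_force: 0.0
```

Request:
{"method": "step_arm", "body": {"targets": [[-1,0,0,-0.05,0],[-1,0,0,-0.1,0],[-1,0,0,-0.15,0],[-1,0,0,-0.15,0],[-1,0,0,-0.15,0],[-1,0,0,-0.15,0],[-1,0,0,-0.15,0]]}}

```text
time_s: 3.2
position: [0.5189, 0.004, 0.0432]
tcp_rot: [[0.957, 0.291, 0.0], [0.291, -0.957, -0.0], [0.0, 0.0, -1.0]]
force: [-0.3, 0.9, 0.5]
opening: 0.004
grasp_force: 0.0
```

```bash
python3 -c "
from h import *
c=save('wrist','w0');print(read_state()['position'],read_state()['force'])
cv2.imwrite('pics/w0.png',c['color'][:,:,::-1])"
```

```text
[0.51890748 0.00395755 0.04330331] [-0.15016537 -0.39093028  0.28729034]
```

View pics/w0.png

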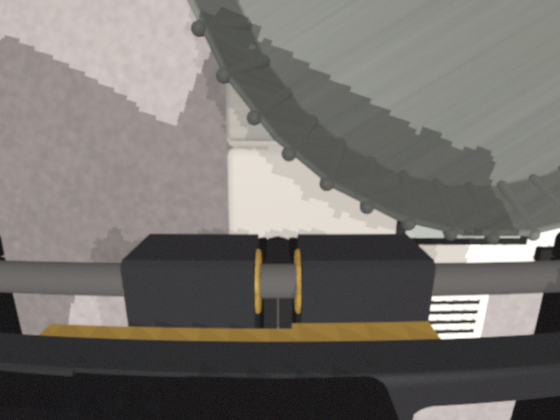

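The wrist view shows the closed fingers at about column 278, over the power key, and clear of the tin rim. I'll press down gently.

Request:
{"method": "step_arm", "body": {"targets": [[-1,0,0,-0.012,0],[-1,0,0,-0.02,0],[-1,0,0,-0.026,0],[-1,0,0,-0.03,0],[-1,0,0,-0.03,0],[-1,0,0,-0.03,0],[-1,0,0,-0.03,0]]}}

```text
time_s: 3.95
position: [0.5189, 0.0039, 0.0358]
tcp_rot: [[0.957, 0.291, 0.001], [0.291, -0.957, -0.0], [0.001, 0.0, -1.0]]
force: [0.3, -0.2, 3.7]
opening: 0.004
grasp_force: 1.8
```

Request:
{"method": "step_arm", "body": {"targets": [[-1,0,0,-0.003,0],[-1,0,0,-0.003,0],[-1,0,0,-0.003,0],[-1,0,0,-0.003,0]]}}

```text
time_s: 4.35
position: [0.5189, 0.0039, 0.0353]
tcp_rot: [[0.957, 0.291, 0.001], [0.291, -0.957, -0.0], [0.001, 0.0, -1.0]]
force: [0.7, -0.0, 6.3]
opening: 0.007
grasp_force: 3.4
```

Power bottomed out at 6.3 N. Next is units, 12 mm in x and -41 mm in y from here.

Request:
{"method": "step_arm", "body": {"targets": [[-1,0,0,0.06,0],[-1,0,0,0.1,0],[-1,0,0,0.1,0],[-1,0.024,-0.083,0.1,0],[-1,0.048,-0.165,0.1,0],[-1,0.048,-0.165,0.1,0],[-1,0.048,-0.165,0.1,0],[-1,0.048,-0.165,0.06,0],[-1,0.048,-0.165,0.03,0],[-1,0.048,-0.165,0.02,0],[-1,0.048,-0.165,0.012,0],[-1,0.048,-0.165,0.006,0],[-1,0.048,-0.165,0,0],[-1,0.048,-0.165,0,0],[-1,0.048,-0.165,0,0],[-1,0.048,-0.165,0,0]]}}

```text
time_s: 5.95
position: [0.5298, -0.0367, 0.0353]
tcp_rot: [[0.957, 0.29, -0.001], [0.29, -0.957, 0.001], [-0.001, -0.001, -1.0]]
force: [-2.3, 2.3, 5.7]
opening: 0.002
grasp_force: 2.9
```

Units bottomed out too. Next is zero, passing above the timer key.

Request:
{"method": "step_arm", "body": {"targets": [[-1,0,0,0.06,0],[-1,0,0,0.12,0],[-1,0,0,0.12,0],[-1,0.041,-0.141,0.12,0],[-1,0.082,-0.282,0.12,0],[-1,0.123,-0.424,0.12,0],[-1,0.164,-0.565,0.12,0],[-1,0.164,-0.565,0.12,0],[-1,0.164,-0.565,0.12,0],[-1,0.164,-0.565,0.06,0],[-1,0.164,-0.565,0.03,0],[-1,0.164,-0.565,0.02,0],[-1,0.164,-0.565,0.012,0],[-1,0.164,-0.565,0.006,0],[-1,0.164,-0.565,0,0],[-1,0.164,-0.565,0,0],[-1,0.164,-0.565,0,0],[-1,0.164,-0.565,0,0]]}}

```text
time_s: 7.75
position: [0.5712, -0.1777, 0.0353]
tcp_rot: [[0.957, 0.29, -0.001], [0.29, -0.957, 0.001], [-0.0, -0.001, -1.0]]
force: [-2.0, 3.1, 5.4]
opening: 0.006
grasp_force: 2.7
```

Request:
{"method": "step_arm", "body": {"targets": [[-1,0,0,0.1,0],[-1,0,0,0.2,0],[-1,0,0,0.25,0],[1,-0.08,0.1,0.25,0],[1,-0.16,0.2,0.25,0],[1,-0.243,0.322,0.25,0],[1,-0.243,0.322,0.25,-0.004],[1,-0.243,0.322,0.25,-0.004],[1,-0.243,0.322,0.25,-0.004],[1,-0.243,0.322,0.25,-0.004],[1,-0.243,0.322,0.25,-0.004],[1,-0.243,0.322,0.25,-0.004],[1,-0.243,0.322,0.25,-0.004],[1,-0.243,0.322,0.25,-0.004],[1,-0.243,0.322,0.25,-0.004],[1,-0.243,0.322,0.25,-0.004],[1,-0.243,0.322,0.25,-0.004],[1,-0.243,0.322,0.25,-0.004]]}}

```text
time_s: 9.55
position: [0.5109, -0.098, 0.0973]
tcp_rot: [[0.96, 0.279, 0.0], [0.279, -0.96, -0.0], [0.0, 0.0, -1.0]]
force: [0.1, -0.1, -0.4]
opening: 1.002
grasp_force: 0.0
```

```bash
python3 -c "
from h import *
c=save('wrist','w1');print(read_state()['position'],read_state()['force'],read_state()['opening'])"
```

```text
[ 0.51086928 -0.09795777  0.09732723] [ 0.07937656  0.45743663 -0.42937722] 0.9978887591952127
```

View pics/w1.png

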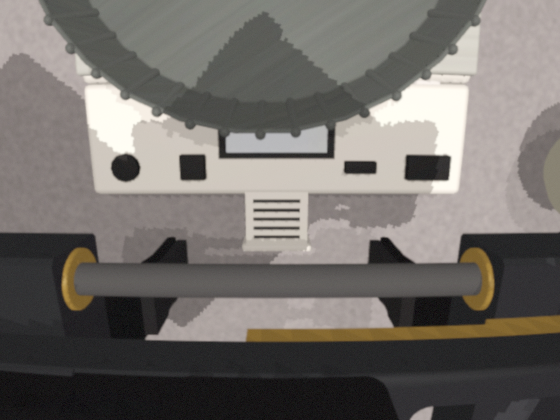

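The display is still home, all keys are up, and the tab at column 277 is centred between the fingers at 78 and 478. I'll descend and pinch it.

Request:
{"method": "step_arm", "body": {"targets": [[1,0,0,-0.12,0],[1,0,0,-0.22,0],[1,0,0,-0.29,0],[1,0,0,-0.32,0],[1,0,0,-0.337,0],[1,0,0,-0.337,0],[1,0,0,-0.337,0],[-1,0,0,-0.337,0],[-1,0,0,-0.337,0],[-1,0,0,-0.337,0],[-1,0,0,-0.337,0],[-1,0,0,-0.337,0],[-1,0,0,-0.337,0],[-1,0,0,-0.337,0],[-1,0,0,-0.337,0],[-1,0,0,-0.337,0],[-1,0,0,-0.337,0],[-1,0,0,-0.337,0]]}}

```text
time_s: 11.4
position: [0.5106, -0.0975, 0.013]
tcp_rot: [[0.961, 0.278, -0.001], [0.278, -0.961, 0.001], [-0.0, -0.001, -1.0]]
force: [0.5, 3.8, 0.3]
opening: 0.456
grasp_force: 30.0
```

Request:
{"method": "step_arm", "body": {"targets": [[-1,-0.019,-0.0056,-0.0,0],[-1,-0.038,-0.0112,0,0],[-1,-0.058,-0.0168,0,0],[-1,-0.077,-0.0224,0,0],[-1,-0.096,-0.028,0,0],[-1,-0.115,-0.0335,0,0],[-1,-0.134,-0.039,0,0],[-1,-0.154,-0.0447,0,0],[-1,-0.173,-0.05,0,0],[-1,-0.192,-0.056,0,0],[-1,-0.211,-0.0614,0,0],[-1,-0.23,-0.067,0,0],[-1,-0.23,-0.067,0,0],[-1,-0.23,-0.067,0,0],[-1,-0.23,-0.067,0,0],[-1,-0.23,-0.067,0,0]]}}

```text
time_s: 13.0
position: [0.4532, -0.1143, 0.013]
tcp_rot: [[0.961, 0.278, -0.0], [0.278, -0.961, 0.001], [-0.0, -0.001, -1.0]]
force: [1.6, 5.6, 0.1]
opening: 0.456
grasp_force: 30.0
```

```bash
python3 -c "
from h import *
t=save('top','t1');s=save('scene','s1');st=read_state();print(st['position'],st['force'],st['opening'],st['grasp_force'])
k=np.array([9.6,2.79])/10;print((np.array([.5106,-.0975])-st['position'][:2])@k)
p=np.load('pose.npy');c,q=np.cos(p[2]),np.sin(p[2])
for x in(-.1,-.1025,-.152-.06):print(proj(s,[[p[0]+c*x-q*y,p[1]+q*x+c*y,.025 if x>-.15 else .031] for y in(.095,-.095)]).round(1).tolist())
b=s['color'][175:285,190:320,::-1];a=t['color'][195:285,245:355,::-1]
cv2.imwrite('pics/c1.png',np.hstack([cv2.resize(b,(650,550),interpolation=2)]))
cv2.imwrite('pics/d1.png',cv2.resize(a,None,fx=6,fy=6,interpolation=2))"
```

```text
[ 0.45321357 -0.11430614  0.01298582] [ 2.4699399   6.71017337 -0.25065812] 0.46061339270964496 29.99782919883728
0.059779886264605155
[[267.3, 204.8], [243.2, 249.7]]
[[266.5, 204.5], [242.4, 249.4]]
[[235.1, 193.8], [209.0, 237.3]]
```

View pics/c1.png

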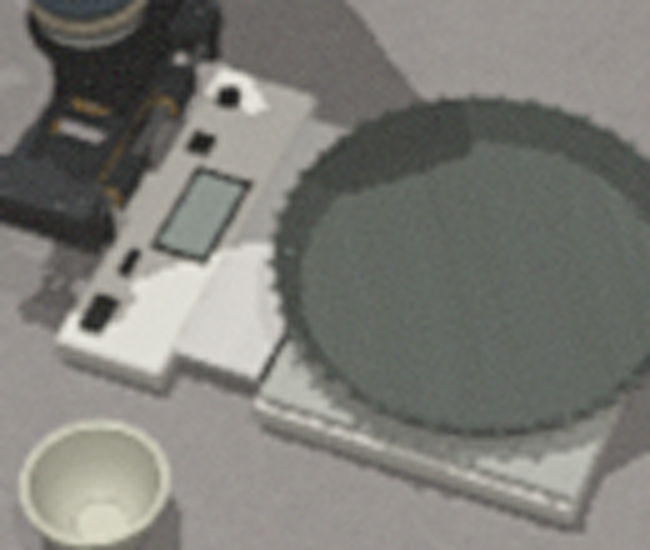

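View pics/d1.png

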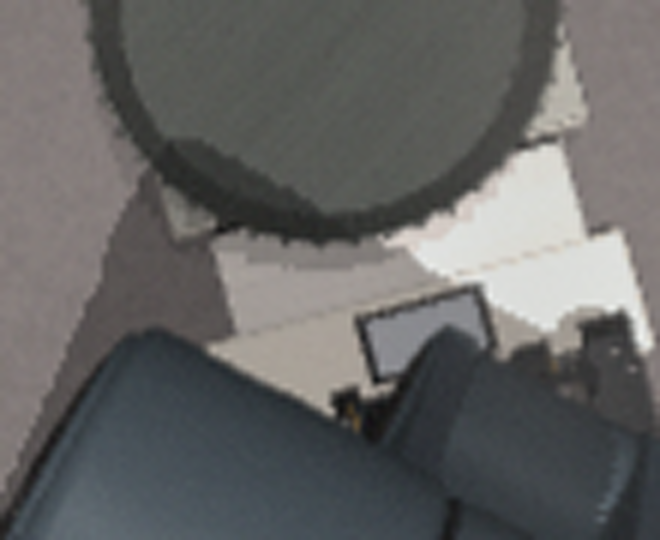

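The scene crop shows the display drawn out, all keys up, and the black line just emerging at the base edge, at about (270,357). The jar, ramekin and tin look undisturbed. I'll check numerically that the scale hasn't shifted and how far the display is out.

```bash
python3 -c "
from h import *
for n,P in(('s',[(300,275,14,'base'),(240,268,12,'base R'),(210,270,14,'ramekin'),(320,240,14,'tin'),(227.7,243.5,7,'zero key'),(233.9,232.7,6,'timer')]),('t',[(338,188,12,'base'),(335,165,8,'base back')])):
    a=cv2.imread('pics/%s0.png'%n,0).astype(np.float32);b=cv2.imread('pics/%s1.png'%n,0).astype(np.float32)
    for x,y,r,l in P:
        d=np.array([-18,-6]) if 'key' in l or l=='timer' else np.array([0,0]);w=np.eye(2,3,dtype=np.float32);w[:,2]=d
        x,y=int(x),int(y);w=np.eye(2,3,dtype=np.float32);w[:,2]=[x-r,y-r]+d
        try: c,w=cv2.findTransformECC(a[y-r:y+r,x-r:x+r],b,w,cv2.MOTION_TRANSLATION,(3,100,1e-5));print(l,c.__round__(3),w[:,2]-[x-r,y-r])
        except Exception as e: print(l,'fail')
s=dict(np.load('pics/s0.npz'));p=np.load('pose.npy');c,q=np.cos(p[2]),np.sin(p[2])
for e in(0,.06):print(proj(s,[[p[0]+c*x-q*y,p[1]+q*x+c*y,.031] for x,y in((-.152-e,-.095),(-.152-e,-.052))]))
"
```

```text
base 0.996 [0.08627319 0.04907227]
base R 0.97 [13.01594543  4.68466187]
ramekin 0.985 [ 0.11624146 -0.35247803]
tin 0.999 [-0.02038574 -0.14459229]
zero key 0.895 [-17.7440033   -6.26876831]
timer 0.904 [-17.83201599  -5.5007019 ]
base 0.999 [-0.01852417 -0.03431702]
base back 0.969 [ 0.44073486 -0.24165344]
[[227.1331091  243.22241623]
 [233.12145625 232.64111114]]
[[208.97414987 237.27413835]
 [215.20573413 226.88447531]]
```

The base and tin haven't moved, and the keys shifted by about 59.5 mm. I'll hold briefly, then hand in.

Request:
{"method": "step_arm", "body": {"targets": [[-1,0,0,0,0],[-1,0,0,0,0],[-1,0,0,0,0],[-1,0,0,0,0],[-1,0,0,0,0]]}}

```text
time_s: 13.6
position: [0.4532, -0.1143, 0.013]
tcp_rot: [[0.961, 0.278, -0.0], [0.278, -0.961, 0.001], [0.0, -0.001, -1.0]]
force: [2.7, 5.8, -0.3]
opening: 0.458
grasp_force: 30.0
```

```bash
python3 -c "
from rig import *
print(hand_in())"
```

```text
the job is handed in; nothing more can be done
None
```

I pressed power, units and zero in order with the display home, then drew it out about 60 mm to its line, and handed the job in still holding the tab; the images showed no movement of the scale or tin, and hand-in returned no verdict.

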